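Two-hand restart of the pump stack

TASK

Restart the pumps at the console with the green buttons: with a fingertip push its sliding guard fully back, then press both green buttons fully down at the same time, one fingertip on each, hold them down together for three seconds, and let go so that both come up again with the guard left open. Never push one button down without the other, and do not grasp, lift or shift anything: both consoles stay where they stand, the yellow one is left alone with its guard shut, and the things around them are not disturbed.

Things in the scene. Friction and masses are not known exactly. Their poses are not given: they have to be found in the camera images.
- green_console: Console with GREEN buttons: loose grey box on rubber feet, 150 x 150 mm, deck 30 mm above the bench, 2.5 kg. Origin: centre of its underside. Its x points from its front (robot side) to its rear, y to its left, z up; turned up to 20 deg. Fixed rails 8 mm wide along x at y = +-62 mm, up to z = 60 mm. The two buttons stand at x = -25, y = +-31 mm, under a sliding guard at the start.
- green_bar (a point): Centre of the front face of the guard's green push bar, 76 mm above the bench: an upright strip 112 mm wide (along console y), 5 mm thick, from 60 to 88 mm above the bench. Behind it lies the pale translucent guard plate, 52 mm deep, top at 64 mm. The guard slides only along console x, to the rear, with 2 N friction (plus slight damping), and stays where it is left.
- green_guard (a joint): Position of the green console's guard in m: 0 = fully forward (shut), 0.065 = fully back against its stop; starts at 0 to 0.010. The bar's front face lies at console x = -0.052 + this value. Fully back, the bar is 38 mm behind the button centres.
- green_left_top (a point): Centre of the top of the green console's left button (+y): round, 30 mm across, flat, 54 mm above the bench when up. The collar round it is 46 mm across, top 42 mm above the bench. A fixed black fence 8 mm thick, 58 mm above the bench, stands half-way between the two buttons.
- green_right_top (a point): The same for the right button (console y = -31 mm): the two centres are 62 mm apart along console y.
- green_left (a joint): Travel of the left green button in m: 0 = up, 0.008 = fully down. Springs back by itself; starts to move at about 1.2 N, fully down at 4 N.
- green_right (a joint): The same for the right green button.
- yellow_console: Second console, the same in build, size and weight, but with YELLOW buttons, bar and front strip; its guard is shut too. Not to be operated. The two consoles may stand either way round.
- yellow_bar (a point): Centre of the front face of the yellow console's guard bar, 76 mm above the bench.
- yellow_left (a joint): Travel of the yellow console's left button in m: 0 = up, 0.008 = down.
- yellow_right (a joint): The same for its right button.
- lc_column: Loose steel chromatography column, a rod 177 mm long and 18 mm thick, lying on the bench between the consoles, pointing roughly away from the robot. Origin on its underside.
- beaker: Loose small clear beaker, 46 mm across, 58 mm high, to the left of the consoles. Origin at the centre of its underside.
- vial_rack: Loose blue vial rack, 62 x 96 x 22 mm, empty, to the left. Origin at the centre of its underside.
- fittings_box: Loose blue parts box with a clear lid, 69 x 100 x 26 mm, to the right. Origin at the centre of its underside.
- tubing_cutter: Loose green tubing cutter, 25 x 62 x 15 mm, to the right. Origin at the centre of its underside.

How it is judged:
On the way, in this order (a step that is already met when the one before it is completed fails the run):
1. the green console's guard is pushed fully back (value of joint green_guard above 0.06 m), for 0.2 s.
2. both green buttons are held down together, a fingertip on each, for about three seconds (value of joint each of green_left, green_right above 0.006 m and contact force between the fingers and green_left above 0.3 N and contact force between the fingers and green_right above 0.3 N), for 2.5 s.
3. both green buttons are let up (value of joint each of green_left, green_right below 0.0015 m), for 0.2 s.
At the end, for the whole second after the job is handed in: Both green buttons are up (within 1.5 mm), the green guard is back (within 7 mm of its stop), both consoles and the yellow guard are within 20 mm of where they stood, the green console is level and at rest, and the things around are within 30 mm of where they stood (all of step 3 and value of joint green_guard above 0.058 m and distance of each of green_console, yellow_console, yellow_bar from where it was at the start of the episode below 0.02 m and linear speed of green_console below 0.02 m/s and angle between green_console's own z axis and vertical below 0.05 rad and distance of each of lc_column, beaker, vial_rack, fittings_box, tubing_cutter from where it was at the start of the episode below 0.03 m); the robot touches nothing.
It fails at once if one green button is pushed down (over 5 mm) while the other is up (under 1.5 mm) ((value of joint green_left above 0.005 m and value of joint green_right below 0.0015 m) or (value of joint green_right above 0.005 m and value of joint green_left below 0.0015 m)).
It fails at once if a yellow button is pressed (over 3 mm) or the yellow guard is shifted (over 20 mm) (value of joint any of yellow_left, yellow_right above 0.003 m or distance of yellow_bar from where it was at the start of the episode above 0.02 m).
It fails at once if a console is lifted (over 10 mm), tilted or shifted (over 20 mm) (height (world z) of any of green_console, yellow_console above 0.01 m or angle between any of green_console, yellow_console's own z axis and vertical above 0.12 rad or distance of any of green_console, yellow_console from where it was at the start of the episode above 0.02 m).
It fails at once if one of the things around is lifted or disturbed (over 30 mm) (distance of any of lc_column, beaker, vial_rack, fittings_box, tubing_cutter from where it was at the start of the episode above 0.03 m).
It also fails if it takes over 45 s, if anything falls off the work surface, if the arm or the gripper's body presses on something with over 40 N, if the wrist force passes 120 N, or if a joint passes its speed limit or range.

ROBOT

A 6-joint arm with a two-finger parallel gripper is mounted at the origin on a cart in front of the work surface, level with it; the furniture and walls round the work are solid. World frame = base frame: x ahead of the robot, y to its left, z up, the work surface at z = 0. Lengths are in m, angles in rad, forces in N, time in s.
With the tool pointing down it reaches from about 0.35 to 0.975 m from the base axis. Payload 7.1 kg.
Tool frame: the origin (TCP) lies on the mounting face of the last link; the fingertips stand 182 mm ahead of it and the grasp point (between the pads) lies 163 mm ahead of it; z points along the fingers, y is the line along which they close (so a half turn about z gives the same grasp; the last joint's range is limited). The gripper opens to 88 mm and grips with 3 to 60 N. Pads are 20 mm wide; open, the fingers measure 115 mm over their backs; the gripper's body (75 mm by 178 mm) begins 61 mm behind the grasp point.
Start: joints at [1.198, 0.423, 1.63, -0, 1.089, -0.019], TCP at [0.217, 0.586, 0.405] pointing down, gripper open.
Joint ranges: [-3, 3], [-0.9, 2.11], [0.09, 2.58], [-1.31, 4.45], [0.11, 2.69], [-2.54, 2.54]. Speed limits (rad/s): [2.39, 2.39, 3.01, 3.14, 3.14, 3.14].

INTERFACE

Orientations are given as [roll, pitch, yaw] about the fixed x, y, z axes, in that order (R = Rz(yaw) Ry(pitch) Rx(roll)).
In Python, from rig import robot gives the robot as it stands.
- The arm moves only by the tool play_rows, never from a script. Its argument "series" is one flat list of numbers, 4 for each row, row after row: the shift along the world's x, y, z in cm, then the turn about the world's z in degrees. In form: [x, y, z, roll, x, y, z, roll, ...]. A call has 1 to 12 rows; each row is the pose to reach, as a shift and turn from the pose commanded when the call began; what a row does not reach only later rows make up. A row lasts 1/8 s, in which the tool goes at most 62.5 mm and 10.7 degrees, less where a joint would pass 70% of its speed; a pose out of reach is approached as far as the arm can. A call with a gripper value outside its range is refused whole. "fingers" is the finger opening in cm, from 0 to 8.78, set as the call begins (left out, the last holds). The fingers move at their own pace and stop on an object; "grip_force" is the grip in N (left out, the last holds). Time passes only in rows, so rows that repeat a pose let the fingers close. It gives the time, the measured TCP pose, the force, the opening and the grip force at its end, in the units of the state.
- robot.get_obs(): the state, without advancing time (a new reading comes with each control period).
- robot.get_image(name): name is "scene" or "side" or "wrist"; returns the picture (480x640x3 uint8, red, green, blue); there is no depth.
- robot.camera_params(name): a dict with "fx", "fy", "cx", "cy" (pixels), "eye" and "rotation" of the camera in the world. Camera axes: x right, y down, z forward; pixel columns grow to the right and rows downward; lengths in m; the calibration is good to about 2 mm. The wrist camera is an equidistant fisheye: a pixel r from the principal point sees the ray r / f radians off the axis. A picture is of the moment at which its call begins: read the wrist's pose just before it. camera_params takes no time and is no camera call; for the wrist camera it gives the pose at the moment of the call.
- robot.hand_in(): hands the job in; it is judged then, once.
Trained networks look in the newest picture that a camera, given by its name, has taken for a name from the list of things; names that differ only in an ending like _2 or _b are one class to them, and where a whole thing is asked for, a point or a joint stands for the part that bears it (a point fixed in the world has none). Each returns a list of dicts, best first, with "conf" (0 to 1); they miss things now and then, are a little off and sometimes report something else, mostly with a low value. They report only what shows in the picture. A call takes as long as a camera call.
- robot.trace(camera, label): "pixels" (480x640 bool, what is visible of it) and "xy" ([column, row] in pixels, amid what is visible of it).
- robot.landmark_of(camera, label): "xy" ([column, row] in pixels: a listed point, or the origin of a listed thing).
The state is a dict: "time": time; "qpos": joint angles; "dq": joint speeds; "joint_torque": joint torques, N m; "position": TCP position; "orientation": TCP orientation; "ft_force": force on the tool from outside, world axes, zero at the start; "ft_torque": the same for the moment, N m; "grip_width": opening from 0.0 (shut) to 1.0 (fully open); "grip_force": force on a finger pad.
Only numpy, scipy, OpenCV 4.12 (cv2) and the standard library are available. Lean on these libraries where they do the work, as an engineer would, in place of code of your own. Each camera call takes 0.05 s, during which the arm holds its last target. There are 200 camera calls.

## Working session

There is one attempt and no reset: what is moved stays moved. The work goes in short steps, Python scripts to look and compute and a tool call to move; the robot and the scene stay as the last step left them, time stands still between calls to the robot, and variables do not carry over. Pictures are saved under pics/ and viewed, at most 10 in all, crops included, and the job is handed in when it is done.

Besides the shell and the picture viewer there is one more tool, called after "Emit:" by a JSON object that holds its "api" and its "payload", one argument or row to a line. play_rows: Moves the arm, as the interface text tells. Its arguments: {"type":"object","properties":{"series":{"type":"array","items":{"type":"number"}},"fingers":{"type":"number"},"grip_force":{"type":"number"}},"required":["series"]}

```bash
mkdir -p pics
cat > h.py <<'E'
import numpy as np, cv2
from rig import robot
def ray(cam,px,p=None):
    p=p or robot.camera_params(cam)
    x=(px[0]-p['cx'])/p['fx']; y=(px[1]-p['cy'])/p['fy']
    if cam=='wrist':
        t=np.hypot(x,y); s=np.sin(t)/t if t>1e-9 else 1
        d=np.array([x*s,y*s,np.cos(t)])
    else: d=np.array([x,y,1.])
    return np.array(p['eye']),np.array(p['rotation'])@d
def atz(cam,px,z,p=None):
    e,d=ray(cam,px,p); return e+d*(z-e[2])/d[2]
E
python3 - <<'E'
from h import *
for c in ['scene','side','wrist']:
    im=robot.get_image(c); cv2.imwrite(f'pics/{c}0.png',im[:,:,::-1])
    print(c,robot.camera_params(c))
    for l,z in [('green_bar',.076),('green_console',0),('green_left_top',.054),('green_right_top',.054),('yellow_bar',.076),('lc_column',0),('beaker',0),('fittings_box',0)]:
        for r in robot.landmark_of(c,l)[:2]: print(c,l,round(r['conf'],2),np.round(r['xy'],1),np.round(atz(c,r['xy'],z),4))
o=robot.get_obs();print(o['time'],o['position'],o['orientation'],o['ft_force'],o['grip_width'])
E
```

```text
scene {'fx': 572.0094354421761, 'fy': 572.0094354421761, 'cx': 314.0873971763946, 'cy': 239.50448125553828, 'eye': array([-0.67261875, -0.61870999,  1.09965547]), 'rotation': array([-2.23640828, -0.00531165, -1.08454258])}Traceback (most recent call last):
  File "<stdin>", line 6, in <module>
  File "h.py", line 12, in atz
    e,d=ray(cam,px,p); return e+d*(z-e[2])/d[2]
                                           ~^^^
IndexError: invalid index to scalar variable.
```

```bash
sed -i "s/np.array(p\['rotation'\])@d/Rotation.from_euler('xyz',p['rotation']).as_matrix()@d/; 1a from scipy.spatial.transform import Rotation" h.py
python3 - <<'E'
from h import *
for c in ['scene','side','wrist']:
    im=robot.get_image(c); cv2.imwrite(f'pics/{c}0.png',im[:,:,::-1])
    p=robot.camera_params(c); print(c,np.round(p['eye'],3))
    for l,z in [('green_bar',.076),('green_console',0),('green_left_top',.054),('green_right_top',.054),('yellow_bar',.076),('lc_column',0),('beaker',0),('fittings_box',0)]:
        for r in robot.landmark_of(c,l)[:2]: print(c,l,round(r['conf'],2),np.round(r['xy'],1),np.round(atz(c,r['xy'],z,p),4))
o=robot.get_obs();print(o['time'],o['position'],o['orientation'],o['ft_force'],o['grip_width'])
E
```

```text
scene [-0.673 -0.619  1.1  ]
scene green_bar 0.95 [234.6 223.6] [0.438 0.232 0.076]
scene green_console 0.77 [247.9 236. ] [0.4859 0.2217 0.    ]
scene green_left_top 0.26 [385.7 268.5] [ 0.4862 -0.2379  0.054 ]
scene yellow_bar 0.57 [379.4 257.8] [ 0.4958 -0.2132  0.076 ]
scene lc_column 0.7 [312.9 261.2] [ 0.4745 -0.015   0.    ]
scene beaker 0.55 [186.5 240. ] [0.3787 0.3783 0.    ]
scene fittings_box 0.83 [448.  296.3] [ 0.5187 -0.4149  0.    ]
side [ 0.159 -0.963  0.807]
side green_bar 0.56 [274.8 194.8] [0.449  0.2536 0.076 ]
side green_console 0.8 [289.5 220.8] [0.4826 0.2344 0.    ]
side green_left_top 0.32 [322.3 274.5] [ 0.4714 -0.075   0.054 ]
side green_left_top 0.27 [334.7 423.3] [ 0.3685 -0.4458  0.054 ]
side yellow_bar 0.81 [355.5 301.3] [ 0.4987 -0.202   0.076 ]
side lc_column 0.52 [321.8 274.1] [ 0.4931 -0.0095 -0.    ]
side beaker 0.92 [241.1 198.3] [0.3817 0.3885 0.    ]
side fittings_box 0.97 [407.1 404.7] [ 0.521 -0.411  0.   ]
side fittings_box 0.5 [272.5 194.5] [0.4732 0.3837 0.    ]
wrist [0.146 0.611 0.384]
wrist beaker 0.56 [219.4 379.5] [ 0.389  0.393 -0.   ]
wrist fittings_box 0.73 [277.7 437.1] [0.5134 0.4236 0.    ]
1.45 [0.21650047 0.5862897  0.40466516] [-3.14157434e+00 -6.78651277e-06  2.78780127e+00] [-0.30266763 -0.19453768 -1.07493548] 1.0016110387627306
```

View pics/scene0.png

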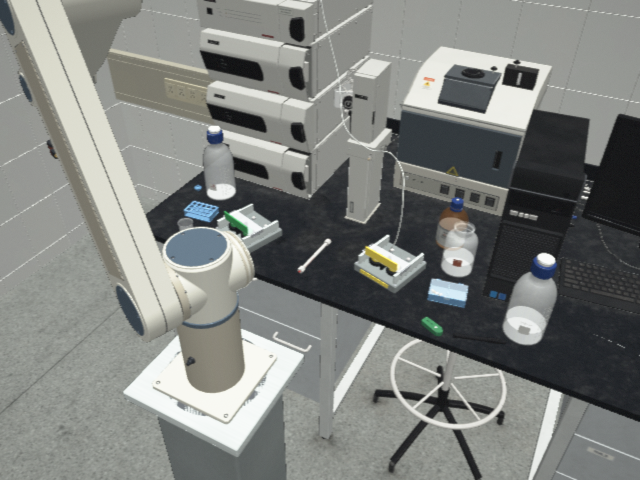

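The scene view shows the green console at about (240,230) px and the yellow one at (390,262). The green console is therefore at roughly (0.485, 0.225). I'll move over it for a closer look.

Emit:
{"api": "play_rows", "payload": {
  "series": [3,-4,0,2,6,-9,0,4,9,-14,0,7,12,-19,0,10,15,-24,0,13,18,-29,0,16,20,-33,0,19,22,-36,0,20,22,-36,0,20,22,-36,0,20],
  "fingers": 4.85
}}

```text
time: 2.7
position: [0.4364, 0.2265, 0.4047]
orientation: [3.141, -0.0, 3.136]
ft_force: [-0.3, 0.9, 0.7]
grip_width: 0.552
grip_force: 0.0
```

Run:
```python
from h import *
for c in ['wrist']:
    p=robot.camera_params(c); im=robot.get_image(c); cv2.imwrite(f'pics/{c}1.png',im[:,:,::-1])
    print(c,p)
    for l,z in [('green_bar',.076),('green_console',0),('green_left_top',.054),('green_right_top',.054)]:
        for r in robot.landmark_of(c,l)[:2]: print(c,l,round(r['conf'],2),np.round(r['xy'],1),np.round(atz(c,r['xy'],z,p),4))
o=robot.get_obs();print(o['time'],o['position'],o['orientation'],o['ft_force'],o['grip_width'])
```

```text
wrist {'fx': 371.64829954431775, 'fy': 371.64829954431775, 'cx': 311.1321297060618, 'cy': 236.1279096395852, 'eye': array([0.36113972, 0.22611577, 0.3840777 ]), 'rotation': array([ 2.86603046e+00, -3.98982690e-04,  1.56391213e+00])}
wrist green_bar 0.72 [323.5 229.9] [0.4428 0.2363 0.076 ]
wrist green_console 0.87 [308.7 250.1] [0.4855 0.2228 0.    ]
2.95 [0.43608794 0.22705591 0.404687  ] [3.14153891e+00 5.98725452e-06 3.13824630e+00] [-0.02831412  0.07793711  0.43364968] 0.5529893775620291
```

View pics/wrist1.png

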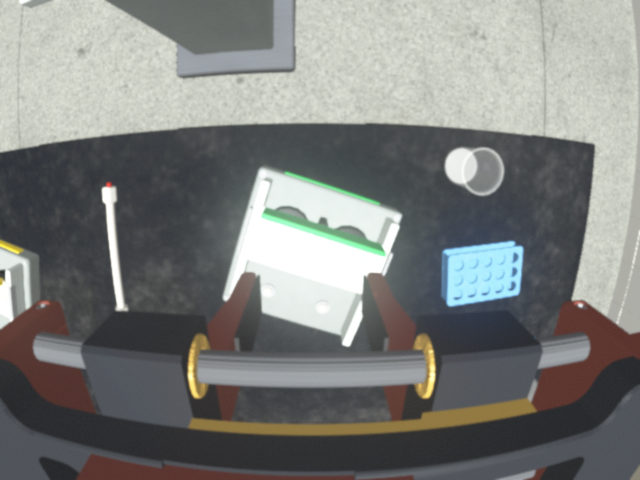

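The wrist view shows the green bar from (264,212) to (384,250), with the console turned about -18°. I'll fit the bar box to its green pixels.

```bash
cat >> h.py <<'E'
def proj(X,p,cam='wrist'):
    c=(np.asarray(X)-p['eye'])@Rotation.from_euler('xyz',p['rotation']).as_matrix()
    r=np.hypot(c[:,0],c[:,1]); t=np.arctan2(r,c[:,2]); k=t/r
    return np.c_[p['cx']+p['fx']*c[:,0]*k, p['cy']+p['fy']*c[:,1]*k]
def place(L,x,y,yaw):
    L=np.asarray(L,float); s,c=np.sin(yaw),np.cos(yaw)
    return np.c_[x+c*L[:,0]-s*L[:,1], y+s*L[:,0]+c*L[:,1], L[:,2]]
E
python3 - <<'E'
from h import *
from scipy.optimize import minimize
im=cv2.imread('pics/wrist1.png'); p=robot.camera_params('wrist')
hsv=cv2.cvtColor(im,cv2.COLOR_BGR2HSV)
m=cv2.inRange(hsv,(45,100,60),(85,255,255)); 
n,lab,st,ce=cv2.connectedComponentsWithStats(m)
for i in range(1,n):
    if st[i,4]>60: print(i,st[i],ce[i])
sel=max(range(1,n),key=lambda i:st[i,4]); M=(lab==sel)
box=[(a,b,z) for a in(0,.005) for b in(-.056,.056) for z in(.064,.088)]  # plate hides below .064 only behind
box+=[(0,b,.060) for b in(-.056,.056)]
S=8
def cost(v,ret=0):
    q=proj(place(box,*v),p); h=cv2.convexHull((q*S*16).round().astype(np.int32))
    g=np.zeros((480*S//4,640*S//4),np.uint8); h=cv2.convexHull((q*2*16).round().astype(np.int32))
    cv2.fillConvexPoly(g,h,255,cv2.LINE_AA,4)
    g=cv2.resize(g,(640,480),interpolation=cv2.INTER_AREA)/255. if g.shape!=(480,640) else g/255.
    return np.abs(g-M).sum()
best=None
for y0 in (-.25,-.3,-.35):
    r=minimize(cost,[.443,.236,y0],method='Nelder-Mead',options=dict(initial_simplex=[[.443,.236,y0],[.449,.236,y0],[.443,.242,y0],[.443,.236,y0+.08]],xatol=1e-5,fatol=.5))
    print(r.x,np.degrees(r.x[2]),r.fun,M.sum())
# strip on console front
for i in range(1,n):
    if st[i,4]>60 and i!=sel:
        ys,xs=np.where(lab==i); q=cv2.fitLine(np.c_[xs,ys].astype(np.float32),2,0,.01,.01).ravel()
        a=atz('wrist',q[2:]-40*q[:2],.02,p);b=atz('wrist',q[2:]+40*q[:2],.02,p); print('strip ang',np.degrees(np.arctan2(-(b-a)[0],(b-a)[1])),(a+b)/2)
E
```

```text
1 [285 171  95  33 268] [332.39925373 187.20149254]
2 [263 213 122  43 355] [336.07042254 237.21126761]
[ 0.44333873  0.24076202 -0.40776107] -23.362988344841305 1412.764705882353 355
[ 0.44159019  0.24118781 -0.37464845] -21.465774990530978 1413.7921568627448 355
[ 0.44156758  0.24085419 -0.37585221] -21.534745080252556 1414.1999999999998 355
strip ang -18.566900874867017 [0.41363164 0.2477525  0.02      ]
```

Run:
```python
from h import *
im=cv2.imread('pics/wrist1.png')
cv2.imwrite('pics/crop1.png',cv2.resize(im[160:300,220:410],None,fx=4,fy=4,interpolation=cv2.INTER_CUBIC))
```

```text
(no output)
```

View pics/crop1.png

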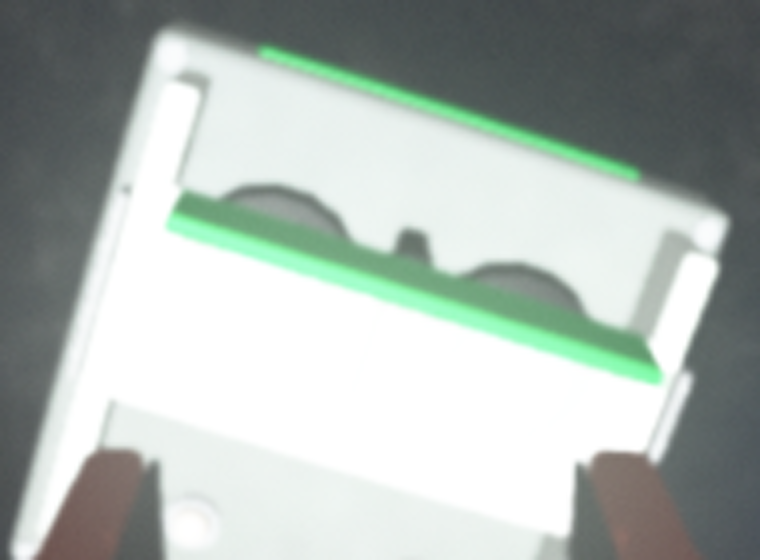

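The crop shows the bar's bright top face running from (262.5,215) to (385,254) in the full image. I'll take the pose from that.

Run:
```python
from h import *
p=robot.camera_params('wrist')
a=atz('wrist',(262.5,215.2),.088,p);b=atz('wrist',(385,254),.088,p)
d=b-a; yaw=np.arctan2(-d[0],d[1]); print(a,b,np.linalg.norm(d),np.degrees(yaw))
c=(a+b)/2-.0025*np.array([np.cos(yaw),np.sin(yaw),0]); print('barfront',c)
# console corners top z=.03: front-left(image right)
f=atz('wrist',(220+172/4,160+32/4),.03,p);g=atz('wrist',(220+727/4,160+225/4),.03,p); d=g-f;print(f,g,np.linalg.norm(d),np.degrees(np.arctan2(-d[0],d[1])))
o=robot.get_obs(); print(o['position'],np.degrees(o['orientation']))
```

```text
[0.42656073 0.18631084 0.088     ] [0.46070179 0.28892105 0.088     ] 0.10814095786727833 -18.403612206126102
barfront [0.44125912 0.23840522 0.088     ]
[0.39305654 0.1803327  0.03      ] [0.44085636 0.31637106 0.03      ] 0.1441917447611459 -19.359952404858785
[0.43608794 0.22705591 0.404687  ] [1.79996921e+02 3.43044415e-04 1.79808268e+02]
```

Emit:
{"api": "play_rows", "payload": {
  "series": [-1,1,0,-9,-2.2,2,0,-18.3,-2.2,2,-4,-18.3,-2.2,2,-8,-18.3,-2.2,2,-12,-18.3,-2.2,2,-14,-18.3,-2.2,2,-15,-18.3,-2.2,2,-15,-18.3,-2.2,2,-15,-18.3]
}}

```text
time: 4.08
position: [0.4148, 0.2466, 0.2555]
orientation: [3.14, 0.001, 2.818]
ft_force: [0.1, 1.3, 0.6]
grip_width: 0.551
grip_force: 0.0
```

Run:
```python
from h import *
p=robot.camera_params('wrist'); im=robot.get_image('wrist'); cv2.imwrite('pics/wrist2.png',im[:,:,::-1])
o=robot.get_obs(); print(o['time'],o['position'],np.degrees(o['orientation']),o['grip_width'],o['ft_force'],p)
```

```text
4.125 [0.41483493 0.24656419 0.25557927] [1.79924200e+02 6.76517926e-02 1.61436173e+02] 0.5528867848365524 [1.300236   0.48974976 0.450067  ] {'fx': 371.64829954431775, 'fy': 371.64829954431775, 'cx': 311.1321297060618, 'cy': 236.1279096395852, 'eye': array([0.34352062, 0.26952853, 0.23477406]), 'rotation': array([ 2.86491270e+00, -1.14903189e-03,  1.24547802e+00])}
```

View pics/wrist2.png

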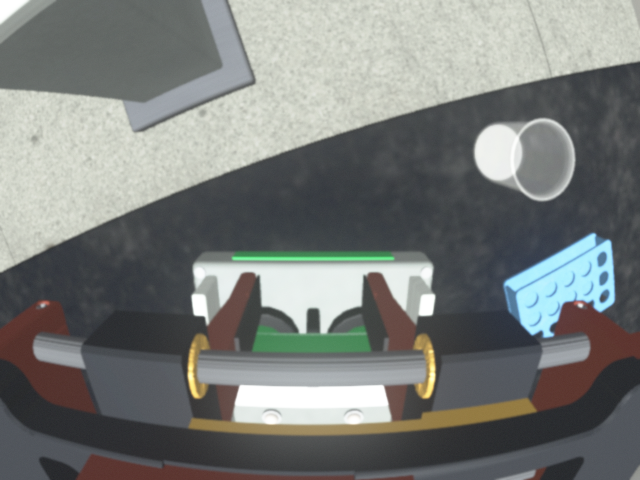

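The tool is square to the console and centred on the fence at about (313,315), with the tips in front of the bar. I'll push the bar back now.

Emit:
{"api": "play_rows", "payload": {
  "series": [0.95,-0.32,-0.1,0,1.9,-0.63,-0.1,0,2.37,-0.79,-0.1,0,2.85,-0.95,-0.1,0,3.32,-1.1,-0.1,0,3.8,-1.26,-0.1,0,4.27,-1.42,-0.1,0,4.74,-1.58,-0.1,0,5.22,-1.74,-0.1,0,5.69,-1.9,-0.1,0,6.17,-2.05,-0.1,0,6.64,-2.21,-0.1,0]
}}

```text
time: 5.62
position: [0.4811, 0.224, 0.2536]
orientation: [-3.141, -0.0, 2.817]
ft_force: [-2.3, -0.3, 1.3]
grip_width: 0.55
grip_force: 1.1
```

Emit:
{"api": "play_rows", "payload": {
  "series": [0.19,-0.06,0,0,0.38,-0.13,0,0,0.57,-0.19,0,0,0.57,-0.19,0,0,0.57,-0.19,0,0]
}}

```text
time: 6.25
position: [0.4867, 0.2224, 0.2537]
orientation: [3.141, 0.0, 2.818]
ft_force: [-0.7, 0.3, -0.7]
grip_width: 0.548
grip_force: 0.4
```

Run:
```python
from h import *
p=robot.camera_params('wrist'); im=robot.get_image('wrist'); cv2.imwrite('pics/wrist3.png',im[:,:,::-1])
o=robot.get_obs(); print(o['time'],o['position'],np.degrees(o['orientation']),o['grip_width'],o['ft_force'],p['eye'],p['rotation'])
```

```text
6.3 [0.486749   0.22239314 0.25372749] [1.79977388e+02 2.85941327e-02 1.61437605e+02] 0.5507606185753686 [-0.98433176 -0.2052487  -1.01761114] [0.41543391 0.24527642 0.23303516] [ 2.86547035e+00 -3.81725276e-04  1.24536123e+00]
```

View pics/wrist3.png

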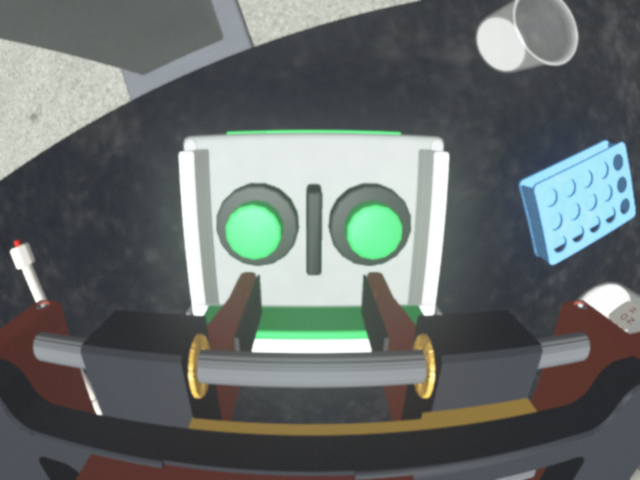

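The buttons are now clear at (253,230) and (374,231). I'll measure them and work out the guard travel from them.

Run:
```python
from h import *
p=robot.camera_params('wrist'); im=cv2.imread('pics/wrist3.png')
m=cv2.inRange(cv2.cvtColor(im,cv2.COLOR_BGR2HSV),(45,80,150),(85,255,255))
n,lab,st,ce=cv2.connectedComponentsWithStats(m); o=robot.get_obs()
B=[]
for i in range(1,n):
    if st[i,4]>800: B.append(atz('wrist',ce[i],.054,p)); print(st[i],ce[i],B[-1])
B.sort(key=lambda v:v[1]); d=B[1]-B[0]; yaw=np.arctan2(-d[0],d[1]); u=np.array([np.cos(yaw),np.sin(yaw)]);v=np.array([-u[1],u[0]])
c=(B[0]+B[1])[:2]/2; r=o['position'][:2]-c
print('dist',np.linalg.norm(d),'yaw',np.degrees(yaw),'mid',c,'tcp rel x,y mm',1e3*r@u,1e3*r@v)
print('move cm',-100*r,'guard if tip half 10mm:',-.025+r@u+.010+.052)
```

```text
[ 225  202   57   58 2557] [253.12749316 230.93742667] [0.45163669 0.20237353 0.054     ]
[ 346  203   57   57 2544] [373.6422956  231.02515723] [0.4710729  0.25982417 0.054     ]
[ 255  329  113   10 1026] [311.14230019 333.89278752] [0.51697229 0.21111778 0.054     ]
dist 0.06591815145893884 yaw -82.37705894347833 mid [0.48430449 0.20674565] tcp rel x,y mm -15.184928640316404 4.498597383644901
move cm [-0.24445108 -1.56474855] guard if tip half 10mm: 0.021815071359683594
```

Emit:
{"api": "play_rows", "payload": {
  "series": [0.1,-0.03,0,0,0.1,-0.03,0,0]
}}

```text
time: 6.55
position: [0.4877, 0.2221, 0.2537]
orientation: [3.141, 0.0, 2.817]
ft_force: [-1.7, 0.6, -0.5]
grip_width: 0.553
grip_force: 0.9
```

Emit:
{"api": "play_rows", "payload": {
  "series": [0.1,-0.03,0,0,0.1,-0.03,0,0]
}}

```text
time: 6.8
position: [0.4883, 0.2219, 0.2537]
orientation: [-3.142, -0.001, 2.817]
ft_force: [-4.4, 2.4, 1.1]
grip_width: 0.556
grip_force: 2.4
```

The force rose to 5 N, so the guard is at its stop. I'll back off over the buttons and lower to just above them.

Emit:
{"api": "play_rows", "payload": {
  "series": [-0.9,0.3,0,0,-1.8,0.6,0,0,-2.7,0.9,0,0,-2.7,0.9,0,0,-2.7,0.9,-0.8,0,-2.7,0.9,-1.4,0,-2.7,0.9,-1.4,0]
}}

```text
time: 7.68
position: [0.4615, 0.2305, 0.2389]
orientation: [-3.141, -0.001, 2.817]
ft_force: [0.9, 0.3, -0.2]
grip_width: 0.555
grip_force: 0.0
```

Run:
```python
from h import *
im=robot.get_image('wrist'); cv2.imwrite('pics/wrist4.png',im[:,:,::-1])
o=robot.get_obs(); print(o['time'],o['position'],o['ft_force'],o['grip_width'])
```

```text
7.725 [0.4616374  0.23053938 0.23916458] [-0.10452251  0.52862143  0.42397735] 0.5533886605713342
```

View pics/wrist4.png

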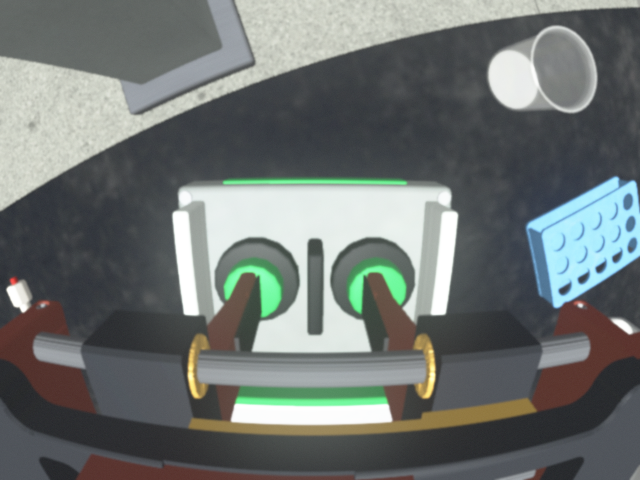

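Both fingertips are over the buttons at (250,290) and (375,288). I'll press down in small steps.

Emit:
{"api": "play_rows", "payload": {
  "series": [0,0,-0.2,0,0,0,-0.4,0,0,0,-0.6,0,0,0,-0.8,0,0,0,-0.9,0,0,0,-1.0,0,0,0,-1.1,0,0,0,-1.1,0]
}}

```text
time: 8.72
position: [0.4617, 0.2307, 0.229]
orientation: [3.141, 0.0, 2.817]
ft_force: [-0.2, -0.7, 6.7]
grip_width: 0.552
grip_force: 3.6
```

Emit:
{"api": "play_rows", "payload": {
  "series": [0,0,-0.1,0,0,0,-0.15,0,0,0,-0.15,0]
}}

```text
time: 9.1
position: [0.4617, 0.2307, 0.2282]
orientation: [3.141, 0.0, 2.818]
ft_force: [-3.2, -2.8, 15.8]
grip_width: 0.554
grip_force: 7.8
```

The force is 15.8 N, well above the 8 N needed, so both buttons are at bottom. I'll hold for about 3 s.

Emit:
{"api": "play_rows", "payload": {
  "series": [0,0,0,0,0,0,0,0,0,0,0,0,0,0,0,0,0,0,0,0,0,0,0,0,0,0,0,0,0,0,0,0,0,0,0,0,0,0,0,0,0,0,0,0,0,0,0,0]
}}

```text
time: 10.6
position: [0.4617, 0.2307, 0.2282]
orientation: [3.141, 0.0, 2.818]
ft_force: [-2.7, -2.5, 15.4]
grip_width: 0.552
grip_force: 7.8
```

Emit:
{"api": "play_rows", "payload": {
  "series": [0,0,0,0,0,0,0,0,0,0,0,0,0,0,0,0,0,0,0,0,0,0,0,0,0,0,0,0,0,0,0,0,0,0,0,0,0,0,0,0,0,0,0,0,0,0,0,0]
}}

```text
time: 12.1
position: [0.4617, 0.2307, 0.2282]
orientation: [3.141, 0.0, 2.817]
ft_force: [-3.7, -2.5, 15.6]
grip_width: 0.553
grip_force: 7.8
```

Emit:
{"api": "play_rows", "payload": {
  "series": [0,0,0.3,0,0,0,0.6,0,0,0,0.9,0,0,0,1.2,0,0,0,2,0,0,0,4,0,0,0,7,0,0,0,10,0,0,0,12,0,0,0,12,0,0,0,12,0]
}}

```text
time: 13.48
position: [0.4613, 0.2306, 0.3466]
orientation: [-3.141, -0.001, 2.817]
ft_force: [-0.0, 0.4, -0.3]
grip_width: 0.553
grip_force: 0.0
```

Run:
```python
from h import *
im=robot.get_image('wrist'); cv2.imwrite('pics/wrist5.png',im[:,:,::-1])
o=robot.get_obs(); print(o['time'],o['position'],o['ft_force'],o['grip_width'])
```

```text
13.525 [0.46120802 0.2305202  0.34624162] [-0.691415   -0.62439359 -0.43209993] 0.5511802463805339
```

View pics/wrist5.png

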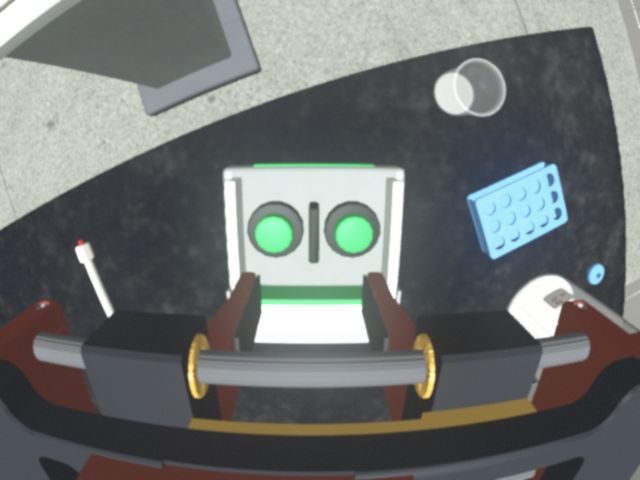

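The picture shows both buttons up, at (274,235) and (354,235). The guard is back with its bar at (313,295), and nothing around has moved.

```bash
python3 -c "
from rig import robot; print(robot.hand_in())"
```

```text
the job is handed in; nothing more can be done
None
```

The job is handed in, with no verdict returned: the green guard was pushed to its stop, both green buttons were held down together for about 3 s and came up again, the guard was left open, and I saw nothing else shift (the last picture didn't show the yellow console).

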